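# Twist the top cup off its stack

## Task

Two nested pairs of twist-lock ink cups stand on the bench. Take the yellow cup out of the grey one it is nested in: twist it about a sixth of a turn while easing it up a few millimetres, so that its lugs come free, then lift it straight out leaving the weighted grey cup standing where it is. Stand it upright near the middle of the white marble mixing slab; leave the blue cup and its grey one alone.

Things in the scene. Friction and masses are not known exactly. Their poses are not given: they have to be found in the camera images.
- yellow_cup_center (a point): Yellow top cup, 90 mm tall, open, about 80 g: round foot 41 mm across (lower 42 mm), ribbed round collar 56 mm across (upper 48 mm), to be gripped from above at any yaw. Point: its centre, half-way up; the collar spans 3 mm below to 45 mm above it. z up, x towards its two lugs. Nested; the lower cup's collar, equally wide, begins 3 mm below this point: keep fingertips above it.
- yellow_base_rim (a point): Grey lower cup of the same shape under the yellow one, on a dark steel disc (84 mm across), 0.85 kg, loose; must stay. Point: centre of its rim, 100 mm up; x towards two tabs inside the rim. The top cup starts within 6 degrees of locked (x axes in line); its lugs sit 11 mm below the tabs and pass when turned 35 to 145 degrees from locked, either way, so turn 60 degrees within those 11 mm of rise; it is out after rising 48 mm.
- blue_cup_center (a point): Blue top cup, same shape, nested in a like grey cup on a steel disc (a whole stack is 148 mm tall). Point: its centre, half-way up the cup. A bystander: leave the blue cup and its grey one alone.
- slab_top (a point): white marble mixing slab, 150 x 150 x 12 mm, fixed on the bench; this point is the middle of its upper face, 12 mm above the bench.
Not all that is in view belongs to the job. Of the things shaped like the part that bears yellow_cup_center, the yellow one is meant.

How it is judged:
By the outcome, as a careful person would: the job done as asked, in the order asked, and still so for the second after the job is handed in, with the robot touching nothing.
It also fails if it takes over 45 s, if anything falls off the work surface, if the arm or the gripper's body presses on something with over 40 N, if the wrist force passes 120 N, or if a joint passes its speed limit or range.

## Robot

A 6-joint arm with a two-finger parallel gripper is mounted at the origin on a cart in front of the work surface, level with it; the furniture and walls round the work are solid. World frame = base frame: x ahead of the robot, y to its left, z up, the work surface at z = 0. Lengths are in m, angles in rad, forces in N, time in s.
With the tool pointing down it reaches from about 0.275 to 0.825 m from the base axis. Payload 4.9 kg.
Tool frame: the origin (TCP) lies on the centre line of the jaws, within the pads' length; the fingertips stand 14 mm ahead of it and the grasp point (between the pads) lies 5 mm behind it; z points along the fingers, x is the direction in which the jaws open and shut, and the axes are right-handed (so a half turn about z gives the same grasp; the last joint's range is limited). The gripper opens to 85 mm and grips with 20 to 120 N. Pads are 22 mm wide; open, the fingers measure 114 mm over their backs; the gripper's body (76 mm by 85 mm) begins 54 mm behind the grasp point. The pads swing forward as they close: fully open they stand 13 mm farther back than shut.
Start: joints at [1.212, 0.326, -0.193, 1.052, 0, 1.437], TCP at [0.123, 0.536, 0.245] pointing down, gripper open.
Joint ranges: [-2.65, 2.65], [-0.97, 1.79], [-1.3, 1.35], [-1.93, 2.1], [-1.47, 1.37], [-3.14, 3.14]. Speed limits (rad/s): [2.57, 2.57, 3.14, 3.14, 3.14, 3.14].

## Interface

Orientations are given as a 3x3 rotation matrix whose columns are the frame's x, y, z axes.
In Python, from bench import state, get_image, hand_in gives the robot as it stands. The module is installed in compiled form; this text tells all that it offers.
- The arm moves only by the tool carry_out, never from a script. Its argument "targets" is a list of rows, each a list of 3 entries, a list of its own where there are three numbers: the shift along the tool's x, y, z in mm, then the turn, a rotation vector about the tool's x, y, z in degrees, then the gripper's target within -1 to 1 (shut at 1, half-way at 0, fully open at -1). A call has 1 to 5 rows; each row is the pose to reach, as a shift and turn from the pose commanded when the call began, along the tool's axes at that moment; what a row does not reach only later rows make up. A row lasts 1/10 s, in which the tool goes at most 50 mm and 8.59 degrees, less where a joint would pass 70% of its speed; a pose out of reach is approached as far as the arm can. A call with a gripper value outside its range is refused whole. The fingers move at their own pace and stop on an object; the grip force is fixed at half the most. Time passes only in rows, so rows that repeat a pose let the fingers close. It gives the time, the measured TCP pose, the force and the opening at its end, in the units of the state.
- state(): the state, without advancing time (a new reading comes with each control period).
- get_image(name): name is "side" or "top"; returns a dict with "img" (384x512x3 uint8, red, green, blue), "range_z" (384x512 float32, m along the optical axis (not along the pixel's ray), 0 where there is no reading), "camera_matrix" (3x3 intrinsics, pixels), "k1" (the pictures are not rectified: a ray, as slopes to the right and down, at radius r is drawn at 1 + k1 r^2 times it, then the intrinsics apply), "origin" and "orientation" of the camera in the world. Camera axes: x right, y up, looking along -z (the intrinsics and any distortion apply to the point x, -y, -z); pixel columns grow to the right and rows downward; lengths in m; the calibration is good to about 2 mm. A picture is of the moment at which its call begins.
- hand_in(): hands the job in, once; it reports no verdict.
The state is a dict: "clock": time; "joint_pos": joint angles; "dq": joint speeds; "tau": joint torques, N m; "ee_pos": TCP position; "tool_rot": TCP orientation; "contact_force": force on the tool from outside, world axes, zero at the start; "torque": the same for the moment, N m; "gripper_width": finger opening in m.
Only numpy, scipy, OpenCV 4.12 (cv2) and the standard library are available. Lean on these libraries where they do the work, as an engineer would, in place of code of your own. Each camera call takes 0.05 s, during which the arm holds its last target.

## Working session

There is one attempt and no reset: what is moved stays moved. The work goes in short steps, Python scripts to look and compute and a tool call to move; the robot and the scene stay as the last step left them, time stands still between calls to the robot, and variables do not carry over. Pictures are saved under pics/ and viewed, and the job is handed in when it is done.

Besides the shell and the picture viewer there is one more tool, called after "Call:" as name(argument=value, ...), one argument or row to a line, values as JSON. carry_out: Moves the arm, as the interface text tells. Its arguments: {"type":"object","properties":{"targets":{"type":"array"}},"required":["targets"]}

```bash
mkdir -p pics
cat > h.py <<'E'
import numpy as np,cv2
from bench import state,get_image,hand_in
def save(d,n): cv2.imwrite('pics/'+n,d['img'][:,:,::-1])
def pts(d):
    K=np.array(d['camera_matrix']);h,w=d['range_z'].shape
    u,v=np.meshgrid(np.arange(w),np.arange(h))
    uv=np.stack([u,v],-1).reshape(-1,1,2).astype(float)
    # r-based k1: opencv model
    n=cv2.undistortPoints(uv,K,np.array([d['k1'],0,0,0,0.])).reshape(h,w,2)
    z=d['range_z']
    P=np.stack([n[...,0]*z,-n[...,1]*z,-z],-1)
    return P@np.array(d['orientation']).T+np.array(d['origin']),n
def ray_plane(d,uv,z):
    K=np.array(d['camera_matrix'])
    n=cv2.undistortPoints(np.array(uv,float).reshape(-1,1,2),K,np.array([d['k1'],0,0,0,0.])).reshape(-1,2)
    r=np.c_[n[:,0],-n[:,1],-np.ones(len(n))]@np.array(d['orientation']).T
    o=np.array(d['origin']); return o+r*((z-o[2])/r[:,2])[:,None]
E
python3 - <<'E'
from h import *
print(state())
for n in('top','side'):
    d=get_image(n);save(d,n+'0.png');print(n,d['origin'],d['orientation'],d['k1'],d['camera_matrix'],(d['range_z']>0).mean())
    np.savez('pics/'+n+'0.npz',**d)
E
```

```text
{'clock': 0.0, 'joint_pos': array([ 1.21177504e+00,  3.26911343e-01, -1.93603089e-01,  1.05200021e+00,
        2.76821274e-05,  1.43660446e+00]), 'dq': array([ 6.22054986e-04, -9.98560872e-04, -6.85466339e-04,  3.00673764e-04,
        3.15889162e-04, -7.67430496e-05]), 'tau': array([ 1.81237145e-03, -4.43394828e+01,  2.62443227e+01,  1.53534970e-02,
       -5.02904470e-05,  6.50445799e-06]), 'ee_pos': array([0.12239328, 0.53562917, 0.24451225]), 'tool_rot': array([[ 2.22939567e-01,  9.74832064e-01, -6.29659587e-04],
       [ 9.74830787e-01, -2.22940308e-01, -1.59902705e-03],
       [-1.69915934e-03, -2.57325154e-04, -9.99998523e-01]]), 'contact_force': array([0.32158866, 0.1420437 , 0.73717709]), 'torque': array([ 0.01763804, -0.01329249,  0.0047104 ]), 'gripper_width': 0.08532974044521924}
top [ 0.35431279 -0.07716529  1.15115962] [[-0.00292291  0.98497529 -0.17267062]
 [-0.99959177  0.00202969  0.02849882]
 [ 0.0284211   0.17268343  0.98456725]] -0.07725492732086081 [[409.93472454   0.         257.61915487]
 [  0.         409.93472454 190.77462855]
 [  0.           0.           1.        ]] 0.995849609375
side [ 0.51712333 -0.75817569  0.64765504] [[ 0.99841992  0.04822077 -0.02885154]
 [-0.05296008  0.63583863 -0.7700029 ]
 [-0.01878521  0.77031422  0.63738773]] -0.1337706093707991 [[402.15520787   0.         259.39856801]
 [  0.         402.15520787 196.15971446]
 [  0.           0.           1.        ]] 0.9960072835286459
```

View pics/top0.png

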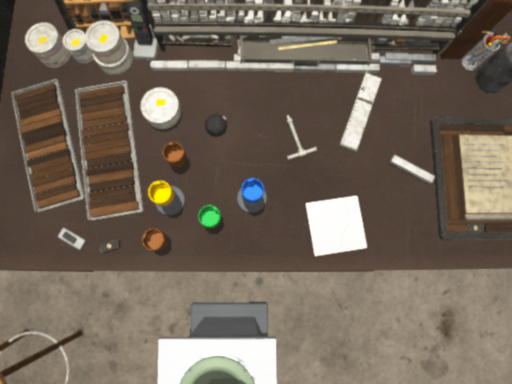

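View pics/side0.png

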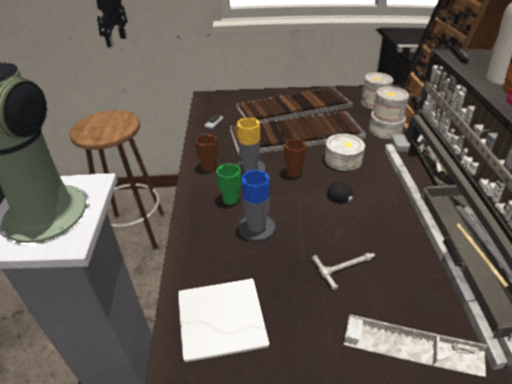

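The top view shows the yellow stack at (161,192), blue at (252,190), loose green at (209,216), brown cups at (175,154) and (153,240), and the slab at (336,226). The side view agrees. Next I measure positions.

```bash
python3 - <<'E'
from h import *
D={n:dict(np.load(f'pics/{n}0.npz')) for n in('top','side')}
for n,d in D.items():
    d['k1']=float(d['k1'])
    P,_=pts(d);hsv=cv2.cvtColor(d['img'],cv2.COLOR_RGB2HSV)
    for c,(lo,hi) in dict(yel=((20,130,90),(35,255,255)),blue=((105,130,60),(125,255,255)),green=((45,130,60),(80,255,255)),brown=((3,140,50),(14,255,255)),white=((0,0,215),(180,40,255))).items():
        m=cv2.inRange(hsv,lo,hi)
        k,l,s,ce=cv2.connectedComponentsWithStats(m)
        for i in range(1,k):
            if s[i,4]>120:
                q=P[(l==i)&(d['range_z']>0)]
                zt=np.percentile(q[:,2],98)
                t=q[(q[:,2]>zt-.006)]
                x,r=cv2.minEnclosingCircle(t[:,:2].astype(np.float32))
                print(n,c,s[i],'med',np.median(q,0).round(4),'ztop',zt.round(4),'circ',np.round(x,4),round(r,4))
    # stool/backgd heights near
E
python3 - <<'E'
import cv2
a=cv2.imread('pics/top0.png')[150:270,110:290];cv2.imwrite('pics/crop0.png',cv2.resize(a,None,fx=4.4,fy=4.4,interpolation=cv2.INTER_CUBIC))
b=cv2.imread('pics/side0.png')[105:255,180:320];cv2.imwrite('pics/crop1.png',cv2.resize(b,None,fx=4,fy=4,interpolation=cv2.INTER_CUBIC))
E
```

```text
top yel [147 180  27  26 534] med [0.5324 0.1441 0.105 ] ztop 0.1497 circ [0.5287 0.1378] 0.0282
top blue [241 178  23  25 449] med [ 0.5403 -0.0929  0.1039] ztop 0.1496 circ [ 0.5364 -0.0922] 0.0282
top green [198 205  23  23 395] med [0.4771 0.0205 0.0456] ztop 0.0917 circ [0.4754 0.0192] 0.0279
top brown [481   0  31  14 144] med [ 0.9798 -0.6932  0.2896] ztop 0.3059 circ [ 0.9807 -0.7086] 0.0237
top brown [ 21 110  39  19 247] med [0.7652 0.5281 0.0185] ztop 0.0232 circ [0.7646 0.526 ] 0.0587
top brown [ 29 142  37  16 190] med [0.6711 0.4961 0.0191] ztop 0.0228 circ [0.6755 0.4984] 0.0541
top brown [162 142  23  25 427] med [0.6503 0.1205 0.0543] ztop 0.0916 circ [0.6466 0.1191] 0.0275
top brown [ 92 202  45  14 240] med [0.5032 0.2902 0.0185] ztop 0.0219 circ [0.5052 0.2905] 0.063
top brown [142 228  25  23 436] med [0.4141 0.1689 0.0469] ztop 0.0917 circ [0.4148 0.1626] 0.0287
top white [ 63  22  56  29 773] med [0.9694 0.3322 0.1283] ztop 0.1339 circ [0.9641 0.3201] 0.047
top white [ 26  24  31  28 476] med [0.9824 0.5132 0.0957] ztop 0.1007 circ [0.984  0.5106] 0.0469
top wh
[... 1656 characters left out ...]
] med [1.5041 1.6764 0.0858] ztop 0.1521 circ [1.3125 0.8992] 0.492
side white [214  18 214   7 708] med [0.8759 1.2165 0.0978] ztop 0.1011 circ [0.9261 1.2328] 0.5325
side white [328 135  36  20 424] med [0.7869 0.1612 0.0529] ztop 0.0568 circ [0.7896 0.1649] 0.051
side white [   0  174  115   87 3282] med [ 0.0936 -0.0957 -0.    ] ztop 0.0026 circ [ 0.0432 -0.0048] 0.1845
side white [ 179  279   90   81 5526] med [ 0.4562 -0.3392  0.0118] ztop 0.0142 circ [ 0.4564 -0.3306] 0.1034
side white [ 347  317   86   46 1403] med [ 0.7524 -0.4075  0.0023] ztop 0.023 circ [ 0.694  -0.3789] 0.0222
side white [437 337  48  39 868] med [ 0.8731 -0.4529  0.0023] ztop 0.0188 circ [ 0.8311 -0.4314] 0.0211
```

View pics/crop0.png

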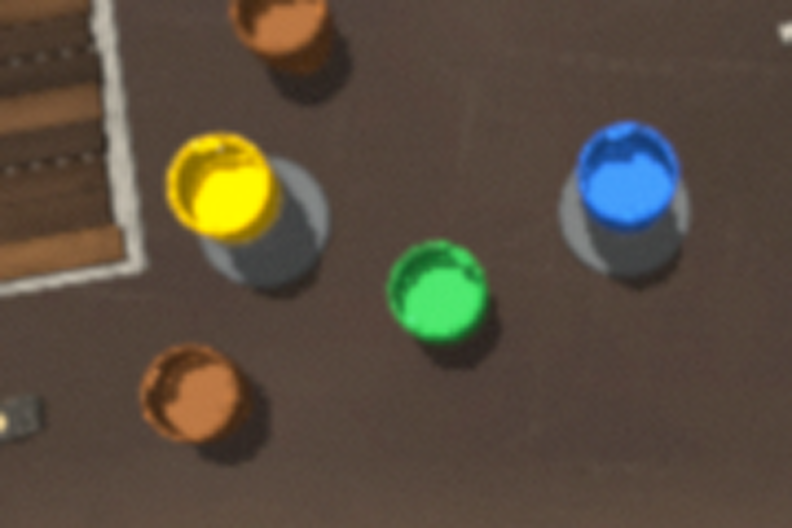

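View pics/crop1.png

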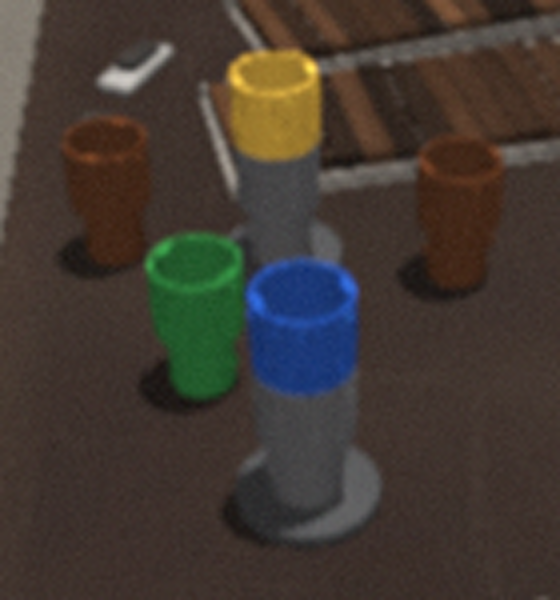

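```bash
cat > fit.py <<'E'
from h import *
from scipy.optimize import least_squares
def rim(d,lo,hi,z,R=.028,guess=None):
    hsv=cv2.cvtColor(d['img'],cv2.COLOR_RGB2HSV);m=cv2.inRange(hsv,lo,hi)
    cs,_=cv2.findContours(m,cv2.RETR_EXTERNAL,cv2.CHAIN_APPROX_NONE)
    c=max(cs,key=cv2.contourArea).reshape(-1,2).astype(float)
    P=ray_plane(d,c,z)[:,:2]
    if guess is None: guess=P.mean(0)
    away=np.array(guess)-np.array(d['origin'])[:2];away/=np.linalg.norm(away)
    for _ in range(3):
        s=P[(P-guess)@away>0.000]
        f=least_squares(lambda p:np.hypot(*(s-p[:2]).T)-p[2],[*guess,R],loss='soft_l1',f_scale=.001)
        guess=f.x[:2]
    return f.x
Y=((18,100,60),(38,255,255));B=((100,100,50),(128,255,255))
E
python3 - <<'E'
from fit import *
for n in('top','side'):
    d=dict(np.load(f'pics/{n}0.npz'));d['k1']=float(d['k1'])
    print(n,'Y',rim(d,*Y,.148,guess=[.527,.1375]).round(4),'B',rim(d,*B,.148,guess=[.535,-.093]).round(4))
    # slab
    hsv=cv2.cvtColor(d['img'],cv2.COLOR_RGB2HSV);m=cv2.inRange(hsv,(0,0,180),(180,50,255))
    cs,_=cv2.findContours(m,cv2.RETR_EXTERNAL,cv2.CHAIN_APPROX_NONE)
    for c in cs:
        if cv2.contourArea(c)>2000:
            b=cv2.boxPoints(cv2.minAreaRect(ray_plane(d,c,.012)[:,:2].astype(np.float32)));print('slab',b.mean(0),np.linalg.norm(b[0]-b[1]),np.linalg.norm(b[1]-b[2]))
E
```

```text
top Y [0.5282 0.1387 0.0301] B [ 0.5343 -0.0926  0.0291]
slab [0.09399007 0.00047615] 0.11471922 0.31714576
slab [ 0.45738173 -0.32961258] 0.15117419 0.1505426
side Y [0.5257 0.1383 0.0288] B [ 0.5336 -0.094   0.0294]
slab [ 0.4560414  -0.33182803] 0.15192471 0.14972852
slab [ 0.03677663 -0.01668195] 0.23958482 0.3161045
```

Call:
carry_out(
  targets=[
    [[-22,36,0],[0,0,0],-1],
    [[-46,75,0],[0,0,0],-1],
    [[-70,114,0],[0,0,0],-1],
    [[-94,153,0],[0,0,0],-1],
    [[-118,192,0],[0,0,0],-1],
  ],
)

```text
clock: 0.6
ee_pos: [0.2842, 0.3768, 0.245]
tool_rot: [[0.222, 0.975, -0.0], [0.975, -0.222, -0.0], [-0.0, -0.0, -1.0]]
contact_force: [0.8, 0.7, 0.8]
gripper_width: 0.085
```

Call:
carry_out(
  targets=[
    [[-23,37,0],[0,0,0],-1],
    [[-46,75,0],[0,0,0],-1],
    [[-70,114,0],[0,0,0],-1],
    [[-94,153,0],[0,0,0],-1],
    [[-118,192,0],[0,0,0],-1],
  ],
)

```text
clock: 1.1
ee_pos: [0.4452, 0.2189, 0.2451]
tool_rot: [[0.223, 0.975, -0.0], [0.975, -0.223, 0.0], [-0.0, -0.0, -1.0]]
contact_force: [-0.1, 0.7, 0.2]
gripper_width: 0.0854
```

Call:
carry_out(
  targets=[
    [[-20,33,0],[0,0,0],-1],
    [[-40,66,0],[0,0,0],-1],
    [[-61,99,0],[0,0,0],-1],
    [[-61,99,0],[0,0,0],-1],
    [[-61,99,0],[0,0,0],-1],
  ],
)

```text
clock: 1.6
ee_pos: [0.5271, 0.1383, 0.2446]
tool_rot: [[0.225, 0.974, -0.002], [0.974, -0.225, 0.0], [-0.0, -0.002, -1.0]]
contact_force: [-0.8, -0.3, 0.2]
gripper_width: 0.0854
```

Run:
```python
from h import *
for n in('top','side'):
    d=get_image(n);save(d,n+'1.png')
s=state();print(s['clock'],s['ee_pos'],s['tool_rot'],s['joint_pos'])
e=s['tool_rot'].T@(np.array([.527,.138,.245])-s['ee_pos']);print(e*1000)
```

```text
1.7 [0.5262782  0.13945249 0.24488264] [[ 2.22307842e-01  9.74975438e-01 -1.45565268e-03]
 [ 9.74976503e-01 -2.22307902e-01  1.22613933e-04]
 [-2.04057521e-04 -1.44648520e-03 -9.99998933e-01]] [ 1.23264619e-01  3.17211368e-01 -2.06481559e-01  1.04853293e+00
  3.00660044e-04  3.47445466e-01]
[-1.2557055   1.02647143 -0.11858398]
```

View pics/side1.png

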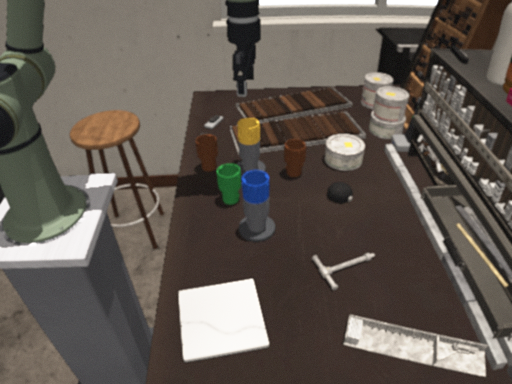

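The gripper at (242,85) is over the yellow cup at (248,130), aligned to about a millimetre. I descend next.

Call:
carry_out(
  targets=[
    [[0,0,30],[0,0,0],-1],
    [[0,0,60],[0,0,0],-1],
    [[0,0,85],[0,0,0],-1],
    [[0,0,105],[0,0,0],-1],
    [[0,0,119],[0,0,0],-1],
  ],
)

```text
clock: 2.2
ee_pos: [0.5253, 0.1402, 0.1249]
tool_rot: [[0.221, 0.975, -0.002], [0.975, -0.221, -0.0], [-0.001, -0.002, -1.0]]
contact_force: [0.2, -0.1, 0.8]
gripper_width: 0.0854
```

Run:
```python
from h import *
for n in('top','side'):
    d=get_image(n);save(d,n+'2.png')
    a=d['img'][:,:,::-1]
    a=a[150:270,100:250] if n=='top' else a[60:220,180:330]
    cv2.imwrite(f'pics/{n}2c.png',cv2.resize(a,None,fx=3.7,fy=3.7,interpolation=cv2.INTER_CUBIC))
S=[state() for _ in range(5)]
print(np.mean([s['ee_pos'] for s in S],0),S[0]['contact_force'],S[0]['torque'],S[0]['clock'],S[0]['gripper_width'])
```

```text
[0.52464858 0.13992685 0.1244934 ] [-0.21262759 -2.07990655  0.29347525] [-0.00155168  0.00038955 -0.04398328] 2.3 0.08519278717321199
```

View pics/side2c.png

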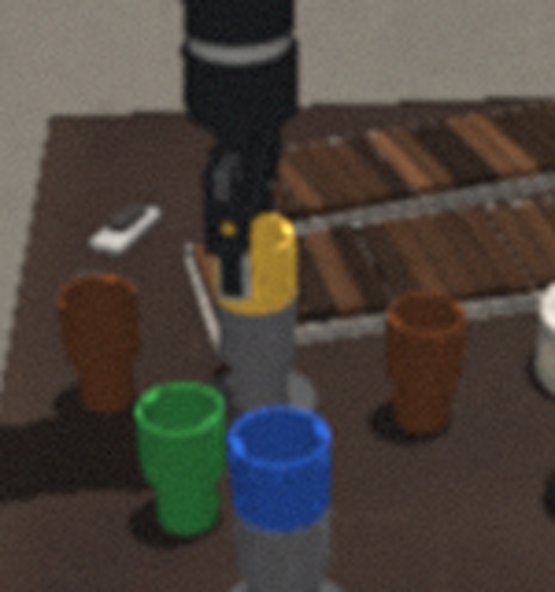

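View pics/top2c.png

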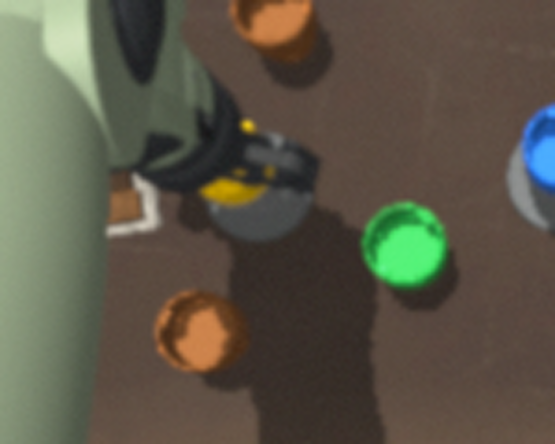

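Run:
```python
from h import *
d=get_image('side');P,_=pts(d)
hsv=cv2.cvtColor(d['img'],cv2.COLOR_RGB2HSV)
m=(hsv[...,2]<110)&(hsv[...,1]<120)&(abs(P[...,0]-.527)<.07)&(abs(P[...,1]-.13)<.08)&(P[...,2]>.108)&(P[...,2]<.18)
for a,b in((.108,.114),(.114,.120),(.12,.13),(.13,.145),(.145,.16),(.16,.18)):
    q=P[m&(P[...,2]>a)&(P[...,2]<b)]
    if len(q): print(a,len(q),q.min(0).round(4),q.max(0).round(4),np.median(q,0).round(4))
# pixel rows
for v in range(128,146,3): print(v,[tuple(d['img'][v,u]) for u in range(236,264,2)][:0],[ (u,*(P[v,u]*1000).round().astype(int)) for u in range(236,262,3)])
s=state();print(s['ee_pos'],s['joint_pos'],s['clock'])
```

```text
0.108 1 [0.4992 0.1316 0.1081] [0.4992 0.1316 0.1081] [0.4992 0.1316 0.1081]
0.12 1 [0.5022 0.0977 0.1256] [0.5022 0.0977 0.1256] [0.5022 0.0977 0.1256]
0.13 45 [0.5024 0.0826 0.1306] [0.5435 0.1842 0.1445] [0.5125 0.0871 0.1385]
0.145 65 [0.5012 0.0824 0.1451] [0.5439 0.1939 0.1596] [0.5178 0.0901 0.1518]
0.16 74 [0.4948 0.0645 0.1601] [0.5504 0.2044 0.18  ] [0.5115 0.0727 0.1746]
128 [] [(236, np.int64(497), np.int64(71), np.int64(173)), (239, np.int64(504), np.int64(68), np.int64(174)), (242, np.int64(511), np.int64(65), np.int64(175)), (245, np.int64(518), np.int64(65), np.int64(174)), (248, np.int64(526), np.int64(113), np.int64(147)), (251, np.int64(533), np.int64(114), np.int64(146)), (254, np.int64(541), np.int64(113), np.int64(146)), (257, np.int64(548), np.int64(119), np.int64(142)), (260, np.int64(565), np.int64(331), np.int64(19))]
131 [] [(236, np.int64(490), np.int64(327), np.int64(15)), (239, np.int64(503), np.int64(88), np.int64(154)), (242, np.int64(511), np.int64(90), np.int64(152)), (245, np.int64(518), np.int64(90), np.int64(152)), (248, np.int64(525), np.int64(11
[... 1550 characters left out ...]
64(547), np.int64(119), np.int64(107)), (260, np.int64(561), np.int64(263), np.int64(18))]
143 [] [(236, np.int64(489), np.int64(280), np.int64(1)), (239, np.int64(501), np.int64(126), np.int64(97)), (242, np.int64(509), np.int64(116), np.int64(102)), (245, np.int64(517), np.int64(113), np.int64(104)), (248, np.int64(524), np.int64(110), np.int64(105)), (251, np.int64(532), np.int64(110), np.int64(105)), (254, np.int64(539), np.int64(112), np.int64(103)), (257, np.int64(547), np.int64(119), np.int64(98)), (260, np.int64(560), np.int64(247), np.int64(18))]
[0.52567432 0.13991713 0.12575014] [ 1.24363041e-01  4.26743915e-01 -3.74367672e-01  7.71998039e-01
  1.05166456e-04  3.47301308e-01] 2.35
```

Call:
carry_out(
  targets=[
    [[-1.5,2,0],[0,0,0],-1],
    [[-1.5,2,0],[0,0,0],-0.6],
    [[-1.5,2,0],[0,0,0],-0.45],
    [[-1.5,2,0],[0,0,0],-0.43],
    [[-1.5,2,0],[0,0,0],-0.43],
  ],
)

```text
clock: 2.85
ee_pos: [0.529, 0.1371, 0.1266]
tool_rot: [[0.223, 0.975, 0.0], [0.975, -0.223, 0.0], [0.0, 0.0, -1.0]]
contact_force: [-1.0, -0.1, 0.0]
gripper_width: 0.0611
```

Run:
```python
from fit import *
for n in('top','side'):
    d=get_image(n);save(d,n+'3.png')
    a=d['img'][:,:,::-1]
    a=a[150:270,100:250] if n=='top' else a[80:200,190:310]
    cv2.imwrite(f'pics/{n}3c.png',cv2.resize(a,None,fx=4.5,fy=4.5,interpolation=cv2.INTER_CUBIC))
P,_=pts(d)
for v in range(125,152,3): print(v,[ tuple((P[v,u]*1000).round().astype(int).tolist()) for u in range(236,262,3)])
s=state();print(s['ee_pos'],s['contact_force'],s['torque'],s['clock'],s['gripper_width'])
```

```text
125 [(491, 357, 19), (504, 84, 172), (511, 80, 174), (519, 80, 174), (526, 79, 174), (534, 162, 127), (542, 158, 129), (548, 122, 149), (566, 347, 21)]
128 [(491, 335, 21), (504, 81, 167), (511, 77, 168), (518, 73, 170), (525, 81, 165), (533, 113, 146), (541, 114, 146), (548, 122, 140), (565, 327, 22)]
131 [(491, 317, 21), (503, 121, 135), (511, 98, 148), (518, 100, 146), (525, 96, 148), (533, 112, 139), (540, 114, 137), (548, 121, 132), (564, 315, 18)]
134 [(490, 302, 19), (502, 123, 125), (510, 98, 139), (518, 99, 138), (525, 100, 137), (532, 108, 132), (540, 114, 128), (548, 116, 127), (563, 299, 17)]
137 [(490, 283, 20), (502, 125, 115), (510, 103, 128), (517, 96, 131), (525, 96, 131), (532, 110, 122), (540, 115, 119), (548, 121, 115), (562, 284, 16)]
140 [(490, 282, 10), (502, 127, 105), (509, 107, 117), (517, 102, 119), (524, 99, 121), (532, 108, 115), (540, 115, 110), (547, 118, 108), (561, 265, 17)]
143 [(489, 279, 1), (501, 127, 96), (509, 121, 99), (517, 112, 104), (524, 113, 103), (532, 111, 104), (539, 112, 103), (547, 120, 98), (560, 245, 19)]
146 [(489, 262, 2), (501, 128, 86), (508, 117, 92), (516, 114, 94), (524, 110, 96), (531, 108, 97), (539, 113, 93), (547, 120, 88), (560, 238, 13)]
149 [(489, 248, 0), (500, 126, 78), (508, 117, 84), (516, 111, 87), (523, 110, 87), (531, 113, 85), (539, 115, 83), (547, 118, 81), (559, 221, 14)]
[0.52894014 0.13706683 0.12642172] [ 0.27312532  0.17190197 -0.46385269] [-0.05243171  0.05521908 -0.06919989] 2.95 0.06072318360736249
```

View pics/side3c.png

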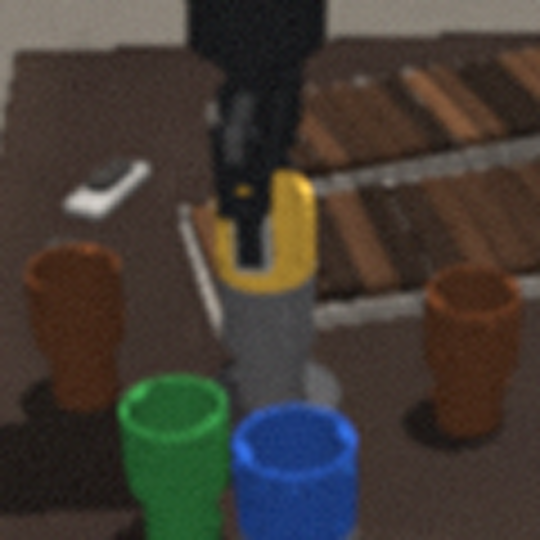

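The finger at (250,240) in the crop brackets the yellow collar and its tip is clear of the grey. At 61 mm opening there is no contact. I keep closing.

Call:
carry_out(
  targets=[
    [[0,0,0],[0,0,0],-0.38],
    [[0,0,0],[0,0,0],-0.36],
    [[0,0,0],[0,0,0],-0.34],
    [[0,0,0],[0,0,0],-0.34],
  ],
)

```text
clock: 3.35
ee_pos: [0.5288, 0.1372, 0.1263]
tool_rot: [[0.223, 0.975, -0.0], [0.975, -0.223, 0.0], [0.0, -0.0, -1.0]]
contact_force: [0.1, -1.1, -0.1]
gripper_width: 0.0575
```

Run:
```python
from fit import *
s=state();print(s['ee_pos'],s['contact_force'],s['torque'],s['clock'],s['gripper_width'],s['tool_rot'].T@s['contact_force'])
```

```text
[0.52884308 0.13716108 0.126269  ] [ 0.09484817 -1.12431655 -0.0941025 ] [0.08637545 0.03689693 0.01280028] 3.35 0.0575282601358085 [-1.07492526  0.34301394  0.09389513]
```

Very little side force, so I grip fully.

Call:
carry_out(
  targets=[
    [[0,0,0],[0,0,0],-0.28],
    [[0,0,0],[0,0,0],0.2],
    [[0,0,0],[0,0,0],1],
    [[0,0,0],[0,0,0],1],
    [[0,0,0],[0,0,0],1],
  ],
)

```text
clock: 3.85
ee_pos: [0.529, 0.1372, 0.1267]
tool_rot: [[0.223, 0.975, 0.0], [0.975, -0.223, 0.0], [0.0, 0.0, -1.0]]
contact_force: [-1.3, 0.0, 5.4]
gripper_width: 0.0549
```

Run:
```python
from fit import *
d=get_image('side');save(d,'side4.png')
a=d['img'][:,:,::-1][80:200,190:310]
cv2.imwrite('pics/side4c.png',cv2.resize(a,None,fx=4.5,fy=4.5,interpolation=cv2.INTER_CUBIC))
s=state();print(s['ee_pos'],s['contact_force'],s['torque'],s['clock'],s['gripper_width'],s['tool_rot'].T@s['contact_force'])
```

```text
[0.52893365 0.13719358 0.12669888] [-2.66845765  0.1686405   4.72472533] [ 0.06825268  0.32751768 -0.02222076] 3.9 0.05550336907896852 [-0.42886531 -2.63728568 -4.72577339]
```

View pics/side4c.png

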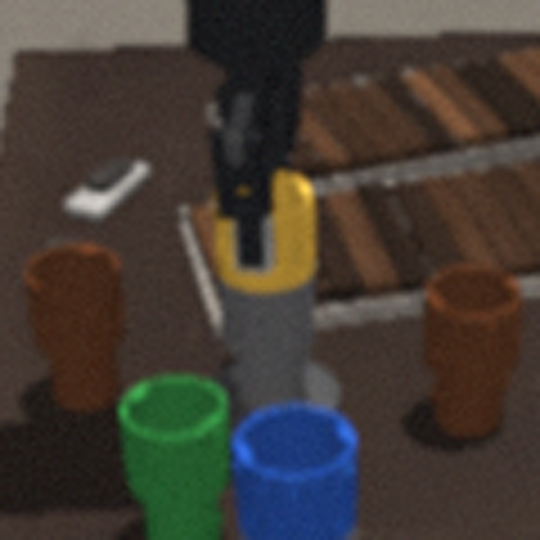

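Call:
carry_out(
  targets=[
    [[0,0,-1],[0,0,0],1],
    [[0,0,-1.6],[0,0,5],1],
    [[0,0,-2.2],[0,0,10],1],
    [[0,0,-2.8],[0,0,15],1],
    [[0,0,-3.4],[0,0,20],1],
  ],
)

```text
clock: 4.4
ee_pos: [0.5286, 0.1369, 0.1292]
tool_rot: [[0.546, 0.838, -0.001], [0.838, -0.546, -0.0], [-0.001, -0.0, -1.0]]
contact_force: [-0.7, 0.4, -1.1]
gripper_width: 0.0551
```

```bash
cat > look.py <<'E'
import sys
from fit import *
k=sys.argv[1]
for n,(v0,v1,u0,u1) in dict(side=(80,200,190,310),top=(150,270,100,220)).items():
    d=get_image(n);save(d,f'{n}{k}.png')
    if n=='side':c1=d['img'][v0:v1,u0:u1,::-1]
    else:c2=d['img'][v0:v1,u0:u1,::-1]
cv2.imwrite(f'pics/c{k}.png',cv2.resize(np.hstack([c1,c2]),None,fx=3.3,fy=3.3,interpolation=cv2.INTER_CUBIC))
s=state();print(s['ee_pos'],s['contact_force'].round(2),s['torque'].round(3),s['clock'],s['gripper_width'])
E
python3 look.py 5
```

```text
[0.52867474 0.13693863 0.12927015] [-0.25  0.34 -1.01] [-0.071 -0.039  0.068] 4.5 0.055064705326960985
```

View pics/c5.png

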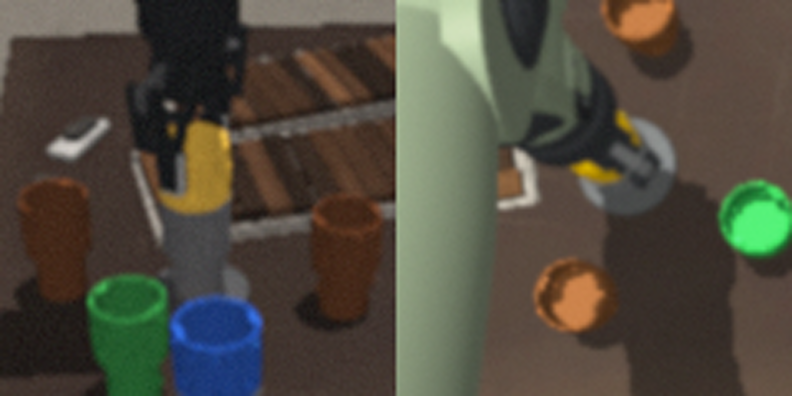

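The forces equal just the cup's weight, and the grey cup and disc have not moved. I continue the twist.

Call:
carry_out(
  targets=[
    [[0,0,-0.5],[0,0,6],1],
    [[0,0,-1],[0,0,12],1],
    [[0,0,-1.4],[0,0,18],1],
    [[0,0,-1.8],[0,0,24],1],
    [[0,0,-2.2],[0,0,30],1],
  ],
)

```text
clock: 5.0
ee_pos: [0.5287, 0.1369, 0.1316]
tool_rot: [[0.891, 0.454, -0.0], [0.454, -0.891, -0.0], [-0.001, 0.0, -1.0]]
contact_force: [0.2, -0.2, -0.5]
gripper_width: 0.0551
```

Call:
carry_out(
  targets=[
    [[0,0,-0.4],[0,0,6],1],
    [[0,0,-0.8],[0,0,13],1],
    [[0,0,-0.8],[0,0,13],1],
  ],
)

```text
clock: 5.3
ee_pos: [0.5287, 0.137, 0.1324]
tool_rot: [[0.969, 0.246, -0.0], [0.246, -0.969, -0.0], [-0.0, 0.0, -1.0]]
contact_force: [0.3, -0.7, -0.5]
gripper_width: 0.0548
```

```bash
python3 look.py 6
```

```text
[0.52875139 0.13702807 0.13246254] [ 1.05 -0.35 -0.75] [-0.004 -0.015  0.018] 5.4 0.05499924686469618
```

View pics/c6.png

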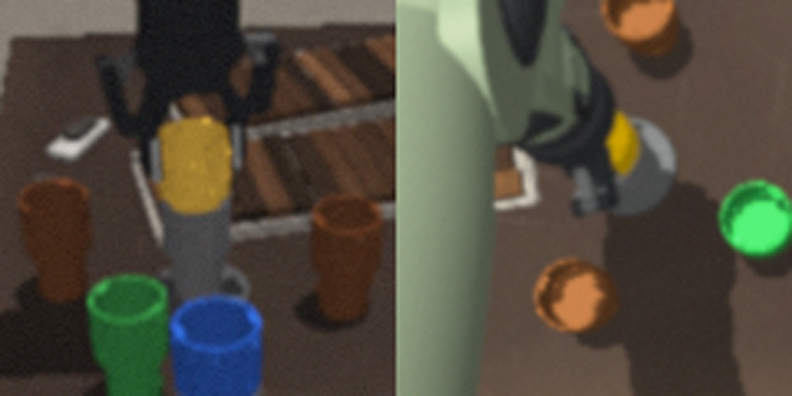

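It has turned 63° with a 6 mm rise. I lift gently and watch the vertical force.

Call:
carry_out(
  targets=[
    [[0,0,-2],[0,0,0],1],
    [[0,0,-4],[0,0,0],1],
    [[0,0,-6],[0,0,0],1],
    [[0,0,-8],[0,0,0],1],
  ],
)

```text
clock: 5.8
ee_pos: [0.529, 0.1371, 0.141]
tool_rot: [[0.97, 0.244, 0.0], [0.244, -0.97, 0.0], [0.0, 0.0, -1.0]]
contact_force: [0.1, 0.0, -0.6]
gripper_width: 0.0544
```

Call:
carry_out(
  targets=[
    [[0,0,-3],[0,0,0],1],
    [[0,0,-6],[0,0,0],1],
    [[0,0,-9],[0,0,0],1],
    [[0,0,-12],[0,0,0],1],
  ],
)

```text
clock: 6.2
ee_pos: [0.5289, 0.1371, 0.153]
tool_rot: [[0.97, 0.244, 0.0], [0.244, -0.97, 0.0], [0.0, 0.0, -1.0]]
contact_force: [-0.8, -0.1, -0.7]
gripper_width: 0.0551
```

```bash
python3 look.py 7
```

```text
[0.52917606 0.13714665 0.15321375] [ 0.22  0.03 -1.6 ] [-0.026  0.014 -0.029] 6.3 0.054618090941160234
```

View pics/c7.png

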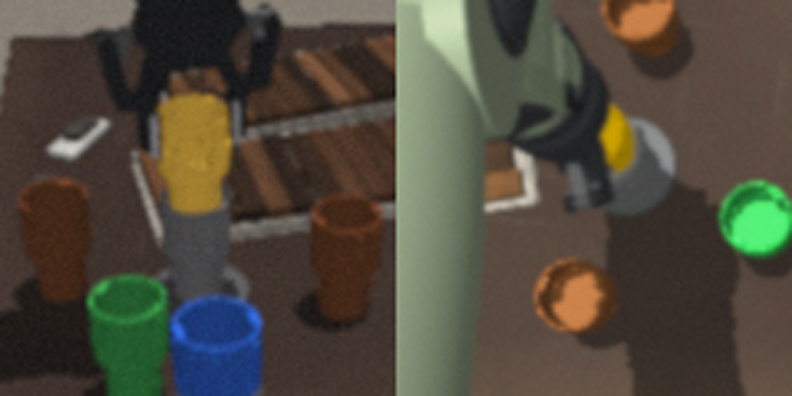

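The yellow cup rises free, with its narrow foot now showing above the grey, which still stands. I lift it out.

Call:
carry_out(
  targets=[
    [[0,0,-5],[0,0,0],1],
    [[0,0,-11],[0,0,0],1],
    [[0,0,-17],[0,0,0],1],
    [[0,0,-24],[0,0,0],1],
    [[0,0,-32],[0,0,0],1],
  ],
)

```text
clock: 6.8
ee_pos: [0.5289, 0.1371, 0.1854]
tool_rot: [[0.97, 0.244, 0.0], [0.244, -0.97, 0.0], [0.0, 0.0, -1.0]]
contact_force: [0.3, 0.1, -0.7]
gripper_width: 0.055
```

Call:
carry_out(
  targets=[
    [[0,0,-15],[0,0,0],1],
    [[0,0,-32],[0,0,0],1],
    [[0,0,-52],[0,0,0],1],
    [[0,0,-70],[0,0,0],1],
    [[0,0,-84],[0,0,0],1],
  ],
)

```text
clock: 7.3
ee_pos: [0.5292, 0.1371, 0.2705]
tool_rot: [[0.97, 0.244, 0.002], [0.244, -0.97, 0.0], [0.002, 0.0, -1.0]]
contact_force: [0.8, 0.3, -0.7]
gripper_width: 0.0549
```

```bash
python3 look.py 8
python3 - <<'E'
from h import *
s=state();R=s['tool_rot']
p=s['ee_pos']
for t in ([.42,-.03,.265],[.40,-.2,.265],[.4565,-.3305,.265]):
    print((R.T@(np.array(t)-p)*1000).round(1)); p=np.array(t)
E
```

```text
[0.53016657 0.13726388 0.27130418] [ 0.72  0.02 -1.33] [ 0.046 -0.022 -0.008] 7.4 0.055481646586646796
[-147.7  135.3    5.7]
[-60.9 160.   -0.2]
[ 23.  140.3   0.2]
```

View pics/side8.png

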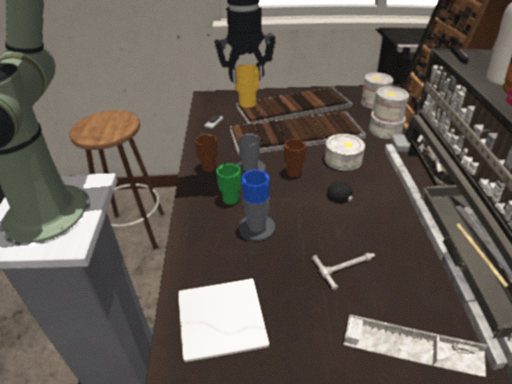

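The yellow cup at (247,85) is out in the gripper, and the grey cup at (249,150) is standing. I carry it to the slab on a path that bends away from the blue stack.

Call:
carry_out(
  targets=[
    [[-20,18,0],[0,0,0],1],
    [[-50,46,0],[0,0,0],1],
    [[-80,74,0],[0,0,0],1],
    [[-112,102,0],[0,0,0],1],
    [[-144,132,0],[0,0,0],1],
  ],
)

```text
clock: 7.9
ee_pos: [0.4199, -0.0269, 0.268]
tool_rot: [[0.97, 0.245, -0.001], [0.245, -0.97, 0.0], [-0.001, -0.0, -1.0]]
contact_force: [0.8, -1.2, -0.4]
gripper_width: 0.0552
```

Call:
carry_out(
  targets=[
    [[-14,36,0],[0,0,0],1],
    [[-28,72,0],[0,0,0],1],
    [[-42,108,0],[0,0,0],1],
    [[-54,140,0],[0,0,0],1],
    [[-61,160,0],[0,0,0],1],
  ],
)

```text
clock: 8.4
ee_pos: [0.4006, -0.1982, 0.2682]
tool_rot: [[0.97, 0.242, -0.0], [0.242, -0.97, -0.0], [-0.0, 0.0, -1.0]]
contact_force: [0.0, 0.3, -0.8]
gripper_width: 0.0553
```

Call:
carry_out(
  targets=[
    [[5,33,0],[0,0,0],1],
    [[11,66,0],[0,0,0],1],
    [[16,100,0],[0,0,0],1],
    [[20,125,0],[0,0,0],1],
    [[22,140,0],[0,0,0],1],
  ],
)

```text
clock: 8.9
ee_pos: [0.4571, -0.3283, 0.2676]
tool_rot: [[0.97, 0.243, -0.001], [0.243, -0.97, 0.0], [-0.0, -0.0, -1.0]]
contact_force: [-0.1, 0.3, -1.4]
gripper_width: 0.0548
```

Run:
```python
from fit import *
for n in('side','top'):
    d=get_image(n);save(d,f'{n}9.png')
    if n=='side':
        P,_=pts(d);m=cv2.inRange(cv2.cvtColor(d['img'],cv2.COLOR_RGB2HSV),*Y)
        k,l,s_,_c=cv2.connectedComponentsWithStats(m);i=1+s_[1:,4].argmax();q=P[l==i];print(s_[i],np.percentile(q,[1,50,99],axis=0).round(4))
s=state();R=s['tool_rot'];print(s['ee_pos'],R.round(3),s['contact_force'],s['clock'],s['gripper_width'])
print(R.T@(np.array([.4565,-.3305,.27])-s['ee_pos'])*1000)
```

```text
[ 183  187   44   68 2268] [[ 0.3852 -0.3568 -0.0011]
 [ 0.4555 -0.3436  0.2641]
 [ 0.4834  0.0659  0.2901]]
[ 0.45694182 -0.32805933  0.26749788] [[ 0.97   0.242 -0.001]
 [ 0.242 -0.97   0.   ]
 [-0.001 -0.    -1.   ]] [-0.08918492 -0.31356505 -1.06096973] 9.0 0.055029373878610816
[-1.02135356  2.2597     -2.50265618]
```

View pics/side9.png

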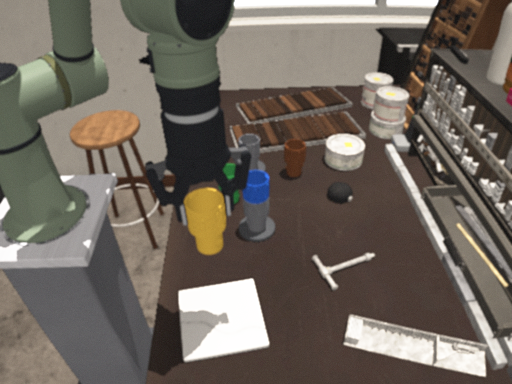

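View pics/top9.png

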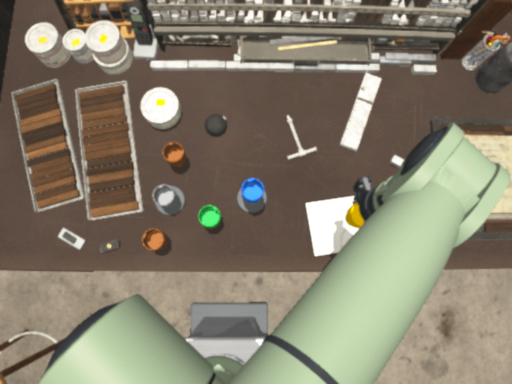

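The cup hangs upright over the slab, the grey cup at (167,198) in the top view stands empty, and blue at (252,190) has not moved. I descend.

Call:
carry_out(
  targets=[
    [[-1,2,30],[0,0,0],1],
    [[-1,2,65],[0,0,0],1],
    [[-1,2,100],[0,0,0],1],
    [[-1,2,130],[0,0,0],1],
    [[-1,2,150],[0,0,0],1],
  ],
)

```text
clock: 9.5
ee_pos: [0.4547, -0.3264, 0.1162]
tool_rot: [[0.97, 0.245, -0.003], [0.245, -0.97, 0.003], [-0.002, -0.003, -1.0]]
contact_force: [-0.2, -0.6, -0.5]
gripper_width: 0.0552
```

Call:
carry_out(
  targets=[
    [[0,0,12],[0,0,0],1],
    [[0,0,22],[0,0,0],1],
    [[0,0,29],[0,0,0],1],
    [[0,0,34],[0,0,0],1],
    [[0,0,34],[0,0,0],1],
  ],
)

```text
clock: 10.0
ee_pos: [0.4563, -0.3287, 0.0846]
tool_rot: [[0.97, 0.244, 0.0], [0.244, -0.97, 0.0], [0.0, -0.0, -1.0]]
contact_force: [-0.3, -0.2, -0.3]
gripper_width: 0.0548
```

Run:
```python
from fit import *
d=get_image('side');save(d,'side10.png')
a=d['img'][:,:,::-1][230:384,130:330]
cv2.imwrite('pics/c10.png',cv2.resize(a,None,fx=3.8,fy=3.8,interpolation=cv2.INTER_CUBIC))
s=state();print(s['ee_pos'],s['contact_force'],s['torque'],s['clock'])
```

```text
[ 0.45645846 -0.32883345  0.08499214] [-0.32914075  0.31389874  0.10579975] [0.01952736 0.02071924 0.00820278] 10.05
```

View pics/c10.png

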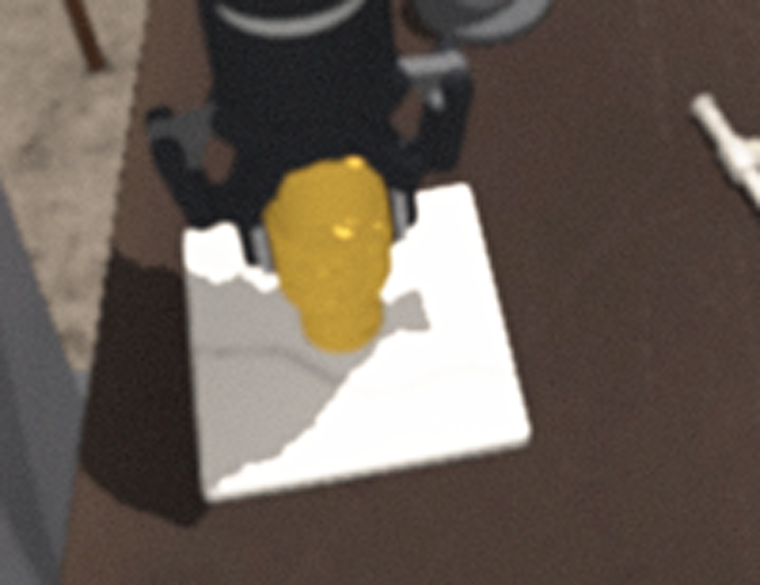

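The cup is just above the slab's middle. I ease it down 1 mm at a time.

Call:
carry_out(
  targets=[
    [[0,0,1],[0,0,0],1],
    [[0,0,2],[0,0,0],1],
    [[0,0,3],[0,0,0],1],
  ],
)

```text
clock: 10.35
ee_pos: [0.4564, -0.3289, 0.082]
tool_rot: [[0.97, 0.244, 0.0], [0.244, -0.97, -0.0], [0.0, 0.001, -1.0]]
contact_force: [-0.0, -0.7, -0.7]
gripper_width: 0.0551
```

Call:
carry_out(
  targets=[
    [[0,0,0.5],[0,0,0],1],
    [[0,0,1],[0,0,0],1],
  ],
)

```text
clock: 10.55
ee_pos: [0.4563, -0.3287, 0.0807]
tool_rot: [[0.97, 0.244, 0.0], [0.244, -0.97, -0.0], [0.0, 0.0, -1.0]]
contact_force: [-0.8, 0.3, 4.1]
gripper_width: 0.0548
```

Contact at 4 N. I release.

Call:
carry_out(
  targets=[
    [[0,0,0],[0,0,0],-0.4],
    [[0,0,0],[0,0,0],-0.6],
    [[0,0,0],[0,0,0],-0.8],
    [[0,0,0],[0,0,0],-1],
    [[0,0,0],[0,0,0],-1],
  ],
)

```text
clock: 11.05
ee_pos: [0.4563, -0.3287, 0.0807]
tool_rot: [[0.97, 0.244, 0.0], [0.244, -0.97, -0.0], [-0.0, 0.0, -1.0]]
contact_force: [-0.3, -0.3, 0.1]
gripper_width: 0.0852
```

Run:
```python
from fit import *
d=get_image('side');save(d,'side11.png')
a=d['img'][:,:,::-1][230:384,130:330]
cv2.imwrite('pics/c11.png',cv2.resize(a,None,fx=3.8,fy=3.8,interpolation=cv2.INTER_CUBIC))
s=state();print(s['ee_pos'],s['contact_force'],s['torque'],s['clock'],s['gripper_width'])
```

```text
[ 0.45629576 -0.32868823  0.08068993] [-0.29966975 -0.00278427  0.58581036] [0.07432316 0.00351685 0.0591623 ] 11.1 0.08559028536854409
```

View pics/c11.png

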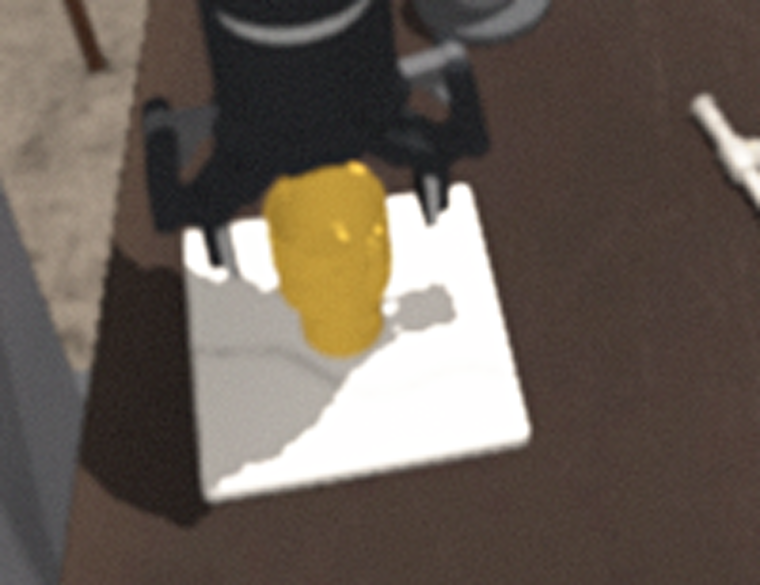

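The cup stands free between the open fingers. I retreat straight up.

Call:
carry_out(
  targets=[
    [[0,0,-10],[0,0,0],-1],
    [[0,0,-25],[0,0,0],-1],
    [[0,0,-50],[0,0,0],-1],
    [[0,0,-80],[0,0,0],-1],
    [[0,0,-110],[0,0,0],-1],
  ],
)

```text
clock: 11.6
ee_pos: [0.4561, -0.3286, 0.1924]
tool_rot: [[0.97, 0.244, -0.0], [0.244, -0.97, 0.0], [-0.0, -0.0, -1.0]]
contact_force: [0.7, -1.8, 0.0]
gripper_width: 0.0856
```

Call:
carry_out(
  targets=[
    [[0,0,-35],[0,0,0],-1],
    [[0,0,-70],[0,0,0],-1],
    [[0,0,-90],[0,0,0],-1],
    [[0,0,-90],[0,0,0],-1],
  ],
)

```text
clock: 12.0
ee_pos: [0.4576, -0.3299, 0.2849]
tool_rot: [[0.97, 0.244, 0.005], [0.244, -0.97, -0.005], [0.004, 0.006, -1.0]]
contact_force: [0.1, -0.7, -0.1]
gripper_width: 0.0852
```

Run:
```python
from fit import *
I=[]
for n in('side','top'):
    d=get_image(n);save(d,f'{n}12.png')
    print(n,'B',rim(d,*B,.148,guess=[.535,-.093]).round(4))
    P,_=pts(d)
    if n=='side':
        print('Y',rim(d,*Y,.102,guess=[.457,-.33]).round(4))
        m=cv2.inRange(cv2.cvtColor(d['img'],cv2.COLOR_RGB2HSV),*Y)
        k,l,s_,_c=cv2.connectedComponentsWithStats(m);i=1+s_[1:,4].argmax();q=P[l==i];print(np.percentile(q,[1,50,99],axis=0).round(4))
    q=P[(abs(P[...,0]-.527)<.05)&(abs(P[...,1]-.138)<.05)&(P[...,2]>.094)&(P[...,2]<.112)]
    print('grey rim',len(q),(q[:,:2].min(0)+q[:,:2].max(0))/2,np.ptp(q,axis=0))
s=state();print(s['ee_pos'],s['contact_force'],s['clock'],s['dq'].round(3))
```

```text
side B [ 0.5361 -0.0944  0.0276]
Y [ 0.4545 -0.3267  0.0276]
[[ 0.4276 -0.3567 -0.0005]
 [ 0.4547 -0.3389  0.0751]
 [ 0.4813 -0.2179  0.1032]]
grey rim 46 [0.5407912  0.13826453] [0.0252058  0.05342273 0.00769285]
top B [ 0.5345 -0.0927  0.0286]
grey rim 95 [0.52895005 0.13829389] [0.0553495  0.05336532 0.0107457 ]
[ 0.45627967 -0.32868581  0.28103062] [ 0.46199576  0.3557483  -0.32569854] 12.1 [-0.001  0.023 -0.032 -0.008 -0.002 -0.   ]
```

View pics/side12.png

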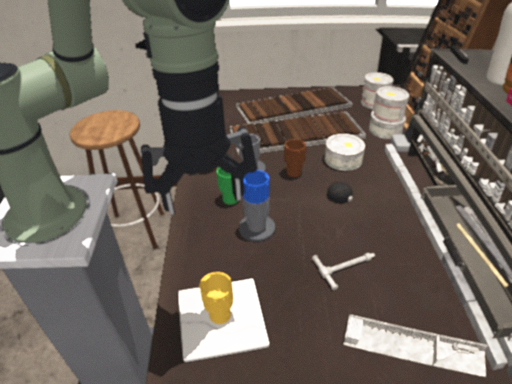

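View pics/top12.png

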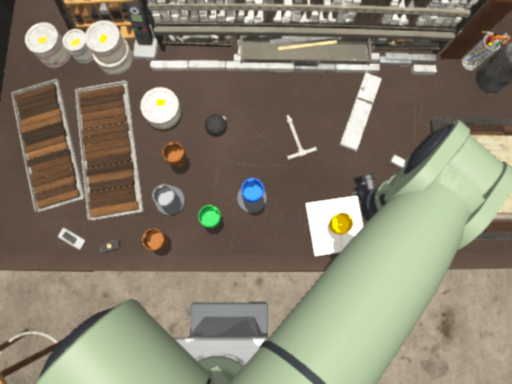

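The cup stands upright at (217,298) in the side view and (341,223) in the top view, near the slab's middle. The grey cup stands at (167,199), blue at (252,190) has not moved, and the gripper is clear.

```bash
python3 -c "
from h import *
print(hand_in())"
```

```text
the job is handed in; nothing more can be done
None
```

I took the yellow cup out of its grey cup and stood it upright on the marble slab. The job is handed in at about 12 s on the robot's clock, with no verdict reported.

- **Removal:** I gripped the collar and twisted 63° over about 6 mm of rise. I then lifted straight out, and the wrist force stayed at about the cup's own weight throughout.
- **Placing:** I set it down with about 4 N of contact, opened the gripper and backed straight up.
- **Yellow cup:** it stands about 2–4 mm from the slab's middle, at (0.4545, -0.327) against (0.457, -0.330). Its top is at about 0.102 m, as expected for an upright cup on the slab.
- **Grey cup:** it still stands where it was, with its rim at (0.529, 0.138) in the top view, the same to about 1 mm. The side view could not confirm this because the gripper hid part of it.
- **Blue cup:** it has not moved. The top view repeats to 0.2 mm, and the side view differs by 2.5 mm, within the scatter of that view.
- **Gripper:** it is open, about 0.18 m above the cup, and touching nothing.

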